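# Crust reading on the turning bread display

### The job

The crust-colour meter averages out the shop's lights by reading a loaf while the bread display turns. Set the display turning by one of its posts, either way round, about one turn in six seconds (never whirling), and let it run freely; while it still turns, hold the meter upright with its lens about 3 to 4 cm above the middle of the round loaf, travelling along with it for at least five seconds on end without touching bread or display. Then stand the meter back in its stand and let go; do not push or shift the loaves, and leave everything else on the counter alone.

Things in the scene. Friction and masses are not known exactly. Their poses are not given: they have to be found in the camera images.
- carousel_base: fixed foot of the revolving bread display, a turned dark-wood disc 230 mm across and 28 mm high; origin on the counter (z = 0) on the turning axis, which is vertical. The starting yaw is arbitrary.
- carousel (a joint): turning angle of the deck about its foot (rad), growing counter-clockwise seen from above, no stops, 0 at the start, not wrapped. Nominal: deck 1.6 kg, inertia with the loaves about 0.038 kg m2, bearing friction 0.001 N m constant plus 0.002 N m s/rad: left alone at 1 rad/s it loses roughly a third of its speed in 5 s. Mass and friction vary somewhat.
- deck (a point): centre of the deck's upper face, on the axis, 42 mm above the counter; turns with the deck, z up. The deck is a pale wooden tray 340 mm across, rim 6 mm thick, rim top 54 mm above the counter. Three loaves lie on it, middles about 100 mm from the axis, 120 degrees apart; between them stand three dark posts.
- post0 (a point): top of one of the three upright posts on the deck: post 20 mm thick with a ball end 28 mm across centred 14 mm below this point, which is 165 mm above the counter, 152 mm from the axis and midway between two loaves; the post rises from the deck. The posts are 120 degrees apart and turn with the deck.
- post1 (a point): top of one of the three upright posts on the deck: post 20 mm thick with a ball end 28 mm across centred 14 mm below this point, which is 165 mm above the counter, 152 mm from the axis and midway between two loaves; the post rises from the deck. The posts are 120 degrees apart and turn with the deck.
- post2 (a point): top of one of the three upright posts on the deck: post 20 mm thick with a ball end 28 mm across centred 14 mm below this point, which is 165 mm above the counter, 152 mm from the axis and midway between two loaves; the post rises from the deck. The posts are 120 degrees apart and turn with the deck.
- round_loaf: round domed loaf with a cross cut in its top, 108 mm across, 60 mm high, about 0.40 kg, lying loose on the deck; origin at the centre of its underside, z up. Which of the three loaf places it has varies.
- loaf_top (a point): top middle of the round loaf, 60 mm above its underside, 102 mm above the counter
- tin_loaf: dark brick-shaped loaf, 92 x 56 x 58 mm, about 0.42 kg, loose on the deck; origin at the centre of its underside
- ring_loaf: ring-shaped loaf, about 100 mm across, hole 28 mm, 36 mm high, about 0.30 kg, loose on the deck; origin at the centre of its underside
- meter: crust-colour meter, a grey upright wand 135 mm long, about 0.15 kg: a head 42 mm in diameter for the lowest 48 mm, tapering until 60 mm to a grip 29 mm in diameter that runs to the top; origin at the centre of its underside, z up along the wand. It starts standing in the stand.
- lens (a point): the meter's lens, at the centre of its underside (the same point as the meter's origin)
- stand: fixed black round stand for the meter on a flat plate: open cup 50 mm high, inner diameter 58 mm, widening over the top 14 mm to 74 mm at the rim, outer diameter 86 mm at the rim; its inner floor is 6 mm above the counter; origin on the counter at its middle
- jam_jar: jar 60 mm across, 85 mm high, a bystander; origin at its underside
- honey_jar: jar 56 mm across, 75 mm high, a bystander; origin at its underside
- card_block: price-card holder: wooden foot 35 x 80 x 18 mm with a blank upright card, 65 mm high in all, a bystander; origin at its underside
- mug: white mug 80 mm across, 90 mm high with a handle, a bystander; origin at its underside
- sample_bowl: bowl 120 mm across, 45 mm high, a bystander; origin at its underside
- butter_dish: white covered dish 100 x 75 mm, 65 mm high, a bystander; origin at its underside
There are look-alikes about, which are no part of the job. Leave any pink or turquoise look-alike of the ring_loaf alone.

How it is judged:
On the way, in this order (a step that is already met when the one before it is completed fails the run):
1. the display turns at more than 0.5 rad/s, either way ((velocity of joint carousel above 0.5 rad/s or velocity of joint carousel below -0.5 rad/s)), for 0.2 s.
2. for 5 s on end: lens within 25 mm sideways of the round loaf's middle, 10 to 65 mm above it, meter upright within 0.25 rad, display turning over 0.3 rad/s, untouched by meter or robot (horizontal distance between lens and loaf_top below 0.025 m and z of lens in the frame of loaf_top between 0.01 and 0.065 m and angle between meter's own z axis and vertical below 0.25 rad and (velocity of joint carousel above 0.3 rad/s or velocity of joint carousel below -0.3 rad/s) and contact force between each of meter, the fingers, the arm and carousel_base below 0.3 N), for 5 s.
At the end, for the whole second after the job is handed in: the meter stands in its stand, within 12 mm of the middle, its underside lower than 12 mm above the counter (on the inner floor), within 0.1 rad of upright, at rest and released; the three loaves lie flat on the deck, their middles 75 to 125 mm from the axis (the display may still be turning) (horizontal distance between meter and stand below 0.012 m and z of meter in the frame of stand below 0.012 m and angle between meter's own z axis and vertical below 0.1 rad and linear speed of meter below 0.02 m/s and horizontal distance between round_loaf and deck between 0.075 and 0.125 m and angle between each of round_loaf, tin_loaf, ring_loaf's own z axis and vertical below 0.2 rad and z of each of round_loaf, tin_loaf, ring_loaf in the frame of deck below 0.012 m and horizontal distance between tin_loaf and deck between 0.075 and 0.125 m and horizontal distance between ring_loaf and deck between 0.075 and 0.125 m); the robot touches nothing.
It fails at once if the display whirls faster than 2 rad/s or is struck with more than 20 N (velocity of joint carousel above 2 rad/s or velocity of joint carousel below -2 rad/s or contact force between any of meter, the fingers, the arm and carousel_base above 20 N).
It fails at once if the meter or the robot touches a loaf with more than 1 N (contact force between any of meter, the fingers, the arm and round_loaf above 1 N or contact force between any of meter, the fingers, the arm and tin_loaf above 1 N or contact force between any of meter, the fingers, the arm and ring_loaf above 1 N).
It fails at once if a loaf is shifted from its place or tipped (not (horizontal distance between round_loaf and deck between 0.075 and 0.125 m and angle between each of round_loaf, tin_loaf, ring_loaf's own z axis and vertical below 0.2 rad and z of each of round_loaf, tin_loaf, ring_loaf in the frame of deck below 0.012 m and horizontal distance between tin_loaf and deck between 0.075 and 0.125 m and horizontal distance between ring_loaf and deck between 0.075 and 0.125 m)).
It fails at once if the meter falls over (tilts more than 0.8 rad) (angle between meter's own z axis and vertical above 0.8 rad).
It fails at once if a bystander is moved more than 30 mm (distance of any of jam_jar, honey_jar, card_block, mug, sample_bowl, butter_dish from where it was at the start of the episode above 0.03 m).
It also fails if it takes over 58 s, if anything falls off the work surface, if the arm or the gripper's body presses on something with over 40 N, if the wrist force passes 120 N, or if a joint passes its speed limit or range.

### The arm

A 6-joint arm with a two-finger parallel gripper is mounted at the origin on the work surface. World frame = base frame: x ahead of the robot, y to its left, z up, the work surface at z = 0. Lengths are in m, angles in rad, forces in N, time in s.
With the tool pointing down it reaches from about 0.225 to 0.875 m from the base axis. Payload 3.4 kg.
Tool frame: the origin (TCP) lies midway between the tips of the shut fingers; the grasp point (between the pads) lies 19 mm behind it; z points along the fingers, y is the line along which they close (so a half turn about z gives the same grasp; the last joint's range is limited). The gripper opens to 85 mm and grips with 20 to 120 N. Pads are 22 mm wide; open, the fingers measure 114 mm over their backs; the gripper's body (76 mm by 85 mm) begins 54 mm behind the grasp point. The pads swing forward as they close: fully open they stand 13 mm farther back than shut.
Start: joints at [1.082, 0.276, 1.505, -0, 1.361, -0.121], TCP at [0.207, 0.537, 0.231] pointing down, gripper open.
Joint ranges: [-2.89, 2.89], [-0.75, 2.08], [0.22, 2.7], [-1.18, 4.32], [0.11, 2.71], [-2.7, 2.7]. Speed limits (rad/s): [2.57, 2.57, 3.14, 3.14, 3.14, 3.14].

### API

Orientations are given as a unit quaternion [w, x, y, z].
In Python, from plant import arm, snapshot, calibration gives the robot as it stands. The module is installed in compiled form; this text tells all that it offers.
- The arm moves only by the tool play_rows, never from a script. Its arguments are lists of equal length, an entry for each row: "offset": the shift along the tool's x, y, z in units of 0.025 m (1.0 is 0.025 m), a list of three; "spin": the turn about the tool's z in units of 0.1 rad (1.0 is 0.1 rad); "gripper": the closure, from -1 (fully open) to 1 (shut). A call has 1 to 8 rows; each row shifts and turns the commanded pose from where the row before left it, along the tool's axes as they then stand; what a row does not reach is not made up. A row lasts 1/10 s, in which the tool goes at most 50 mm and 8.59 degrees, less where a joint would pass 70% of its speed; a pose out of reach is approached as far as the arm can. A call with a number of a shift or a turn outside -1 to 1 is refused whole. A call with a gripper value outside its range is refused whole. The fingers move at their own pace and stop on an object; "grip_force" is the grip in N (left out, the last holds). Time passes only in rows, so rows that do not move let the fingers close. It gives the time, the measured TCP pose, the force, the opening and the grip force at its end, in the units of the state.
- arm.sense(): the state, without advancing time (a new reading comes with each control period).
- snapshot(name): name is "scene" or "top"; returns (picture, depth): 480x640x3 uint8, red, green, blue; 480x640 float32, m along the optical axis (not along the pixel's ray), 0 where there is no reading.
- calibration(name): a dict with "K" (3x3 intrinsics, pixels), "R" (3x3) and "t" (3): a world point X has camera coordinates R X + t. Camera axes: x right, y down, z forward; pixel columns grow to the right and rows downward; lengths in m; the calibration is good to about 2 mm. A picture is of the moment at which its call begins. calibration takes no time and is no camera call.
- arm.job_done(): hands the job in; it is judged then, once.
The state is a dict: "t": time; "joint_positions": joint angles; "qd": joint speeds; "joint_efforts": joint torques, N m; "eef_pos": TCP position; "orientation": TCP orientation; "ft_force": force on the tool from outside, world axes, zero at the start; "moment": the same for the moment, N m; "grip_width": opening from 0.0 (shut) to 1.0 (fully open); "finger_force": force on a finger pad.
Only numpy, scipy, OpenCV 4.12 (cv2) and the standard library are available. Lean on these libraries where they do the work, as an engineer would, in place of code of your own. Each camera call takes 0.05 s, during which the arm holds its last target. There are 200 camera calls.

## Working session

There is one attempt and no reset: what is moved stays moved. The work goes in short steps, Python scripts to look and compute and a tool call to move; the robot and the scene stay as the last step left them, time stands still between calls to the robot, and variables do not carry over. Pictures are saved under pics/ and viewed, at most 10 in all, crops included, and the job is handed in when it is done.

Besides the shell and the picture viewer there is one more tool, called after "Call:" as a command line: name --pt "numbers of a row" for each row, then --argument value for the rest. play_rows: Moves the arm, as the interface text tells. Its arguments: {"type":"object","properties":{"offset":{"type":"array","items":{"type":"array","items":{"type":"number","minimum":-1,"maximum":1}}},"spin":{"type":"array","items":{"type":"number","minimum":-1,"maximum":1}},"gripper":{"type":"array","items":{"type":"number"}},"grip_force":{"type":"number"}},"required":["offset","spin","gripper"]}

```bash
mkdir -p pics
python3 - <<'E'
from plant import arm,snapshot,calibration
import cv2,numpy as np
for n in("scene","top"):
    p,d=snapshot(n);np.savez(f"{n}0.npz",p=p,d=d);cv2.imwrite(f"pics/{n}0.png",p[:,:,::-1])
    c=calibration(n);print(n,c["K"].tolist(),np.round(c["R"],4).tolist(),c["t"], -c["R"].T@c["t"])
print(arm.sense())
E
```

```text
scene [[521.7919244655948, 0.0, 317.250788319867], [0.0, 521.7919244655948, 237.59098706325838], [0.0, 0.0, 1.0]] [[-0.7974, 0.6032, 0.0182], [0.3364, 0.4693, -0.8164], [-0.501, -0.6449, -0.5772]] [ 0.41620313 -0.09193173  1.51545997] [1.12203503 0.76942482 0.79203424]
top [[557.4221149624082, 0.0, 312.29512758021906], [0.0, 557.4221149624082, 246.82019511637472], [0.0, 0.0, 1.0]] [[0.005, -1.0, 0.001], [-0.9979, -0.0051, -0.0649], [0.0649, -0.0007, -0.9979]] [0.01957788 0.5494111  1.74740492] [0.43467269 0.02359186 1.77937148]
{'t': 0.1, 'joint_positions': array([ 1.08204835e+00,  2.76537806e-01,  1.50601284e+00, -2.04829950e-05,
        1.36067402e+00, -1.20999347e-01]), 'qd': array([ 0.00205152, -0.00204789, -0.00311354, -0.00071036, -0.00035579,
        0.00130436]), 'joint_efforts': array([ 5.47791697e-04, -4.17701554e+01, -2.46403724e+01, -4.33972109e-04,
        5.92457101e-03, -9.55575459e-07]), 'eef_pos': array([0.20651332, 0.53613752, 0.23052023]), 'orientation': array([-2.35391382e-04,  1.82837774e-01,  9.83142758e-01, -7.81386182e-04]), 'ft_force': array([-0.72946386, -0.13044513,  0.04944292]), 'moment': array([-0.0027371 , -0.05432881, -0.01090403]), 'finger_force': 0.0, 'grip_width': 0.9985803975195005}
```

View pics/scene0.png

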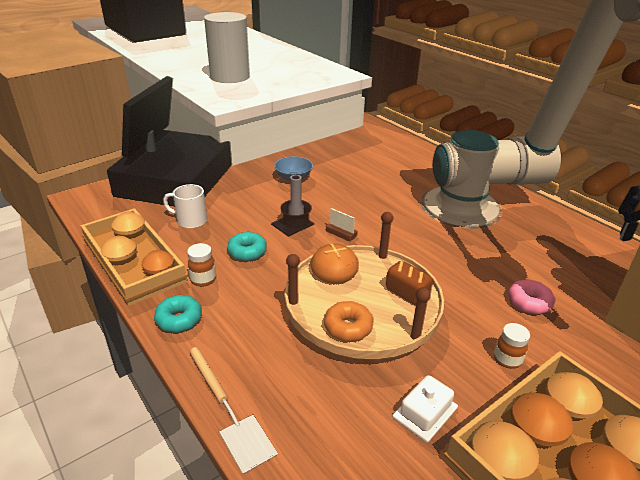

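View pics/top0.png

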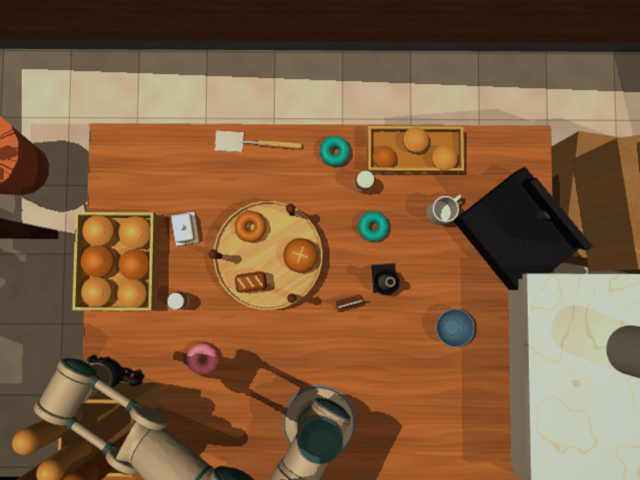

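Top view: carousel at about (268,255), with the meter in its stand at (388,281). Candidates:
- **Round loaf:** the deck dome with a cross cut at (301,256) fits. The boxed loaves at (95,260) and (415,145) have no cross and are not on the deck.
- **Ring loaf:** the brown ring on the deck at (250,226). The teal rings at (374,226) and (335,151) and the pink one at (202,358) are look-alikes.

I'll measure next and crop to confirm.

```bash
cat > h.py <<'E'
import numpy as np,cv2
from plant import arm,snapshot,calibration
def cloud(n,d):
    c=calibration(n);K,R,t=c["K"],c["R"],c["t"]
    v,u=np.mgrid[:480,:640]
    P=np.stack([(u-K[0,2])/K[0,0]*d,(v-K[1,2])/K[1,1]*d,d],-1)
    return (P-t)@R          # R^T (P-t)
def proj(n,X):
    c=calibration(n);p=c["K"]@(c["R"]@np.asarray(X)+c["t"]);return p[:2]/p[2]
def ray(n,u,v,z):
    c=calibration(n);o=-c["R"].T@c["t"];r=c["R"].T@np.linalg.solve(c["K"],[u,v,1.])
    return o+r*(z-o[2])/r[2]
def circ(P):
    A=np.c_[2*P[:,:2],np.ones(len(P))];s=np.linalg.lstsq(A,(P[:,:2]**2).sum(1),rcond=None)[0]
    return s[0],s[1],np.sqrt(s[2]+s[0]**2+s[1]**2)
E
python3 - <<'E'
from h import *
W={}
for n in("scene","top"):
    z=np.load(n+"0.npz");W[n]=(z["p"],z["d"],cloud(n,z["d"]))
p,d,P=W["top"]
c=ray("top",268,255,.05);print("c0",c)
for n in W:
    p,d,P=W[n];ok=d>0
    r=np.hypot(P[...,0]-c[0],P[...,1]-c[1])
    m=ok&(r>.13)&(r<.19)&(P[...,2]>.046)&(P[...,2]<.06);Q=P[m]
    for _ in range(3):
        x,y,R=circ(Q);e=np.abs(np.hypot(Q[:,0]-x,Q[:,1]-y)-R);Q=Q[e<.006]
    print(n,"rim",x,y,R,len(Q),np.median(Q[:,2]))
    m=(ok&(r<.2)&(P[...,2]>.125)&(P[...,2]<.18)).astype(np.uint8)
    k,l,s,ce=cv2.connectedComponentsWithStats(m)
    for i in range(1,k):
        if s[i,4]>8:q=P[l==i];print(" post",s[i,4],ce[i],q.mean(0).round(4),q[:,2].max().round(4), np.degrees(np.arctan2(q[:,1].mean()-y,q[:,0].mean()-x)).round(1))
    m=ok&(r<.15)&(P[...,2]>.056)&(P[...,2]<.12)
    k,l,s,ce=cv2.connectedComponentsWithStats(m.astype(np.uint8))
    for i in range(1,k):
        if s[i,4]>80:q=P[l==i];print(" loaf",s[i,4],ce[i],q.mean(0).round(4),q[:,2].max().round(4),np.median(p[l==i],0))
    s0=ray("top",386,280,.1)
    r=np.hypot(P[...,0]-s0[0],P[...,1]-s0[1])
    for a,b in((.075,.115),(.115,.134),(.136,.15),(.045,.055)):
        q=P[ok&(r<.07)&(P[...,2]>a)&(P[...,2]<b)]
        if len(q)>5:print(" meter",a,b,len(q),q.mean(0).round(4),(q.min(0)+q.max(0))/2,circ(q),q[:,2].max())
a=cv2.resize(W["top"][0][195:315,205:405],None,fx=4,fy=4);cv2.imwrite("pics/crop0.png",a[:,:,::-1])
E
```

```text
c0 [0.52105588 0.15981481 0.05      ]
scene rim 0.5222175574966186 0.1634324114152655 0.16579440953740937 1421 0.05315063729045985
 post 179 [386.54748603 220.15083799] [0.3963 0.0878 0.1492] 0.1657 -149.0
 post 219 [292.63926941 263.22374429] [0.6582 0.0944 0.1503] 0.1664 -26.9
 post 257 [422.3463035  297.24124514] [0.5229 0.3177 0.1508] 0.1668 89.7
 loaf 186 [383.94086022 242.04301075] [0.3968 0.088  0.0887] 0.12 [90. 51. 32.]
 loaf 1455 [334.58213058 262.65635739] [0.5349 0.0778 0.0852] 0.1066 [214. 120.  55.]
 loaf 1169 [407.48075278 279.48502994] [0.4498 0.2166 0.0894] 0.1056 [143.  72.  34.]
 loaf 86 [295.69767442 286.51162791] [0.6536 0.0979 0.0896] 0.12 [98. 56. 36.]
 loaf 1380 [349.20724638 319.28478261] [0.6144 0.2236 0.0738] 0.0821 [227. 130.  59.]
 meter 0.075 0.115 146 [ 0.4451 -0.1962  0.0953] [ 0.44272851 -0.19919722  0.09475007] (np.float64(0.4414989209186367), np.float64(-0.2021214139775093), np.float64(0.011434993101107738)) 0.11448511201298213
 meter 0.115 0.134 67 [ 0.4449 -0.1963  0.1243] [ 0.44126388 -0.19904937  0.12495385] (np.float64(0.4406451258715057), np.f
[... 1174 characters left out ...]
at64(-0.20674647894545162), np.float64(0.014617897026660154)) 0.11039331202904215
 meter 0.115 0.134 10 [ 0.4419 -0.1944  0.1267] [ 0.44193207 -0.19527401  0.12436891] (np.float64(0.4416066190170856), np.float64(-0.20665777326490184), np.float64(0.014367920188777037)) 0.13369941178244493
 meter 0.136 0.15 69 [ 0.4415 -0.2063  0.1418] [ 0.44197212 -0.2074988   0.14271394] (np.float64(0.44141166708303525), np.float64(-0.2063845898762313), np.float64(0.009957646873658797)) 0.1491519185883043
 meter 0.045 0.055 184 [ 0.4415 -0.2067  0.0496] [ 0.44234285 -0.20628077  0.05000998] (np.float64(0.44200932279951605), np.float64(-0.20673181753826206), np.float64(0.03678051303182567)) 0.0549976676489616
```

View pics/crop0.png

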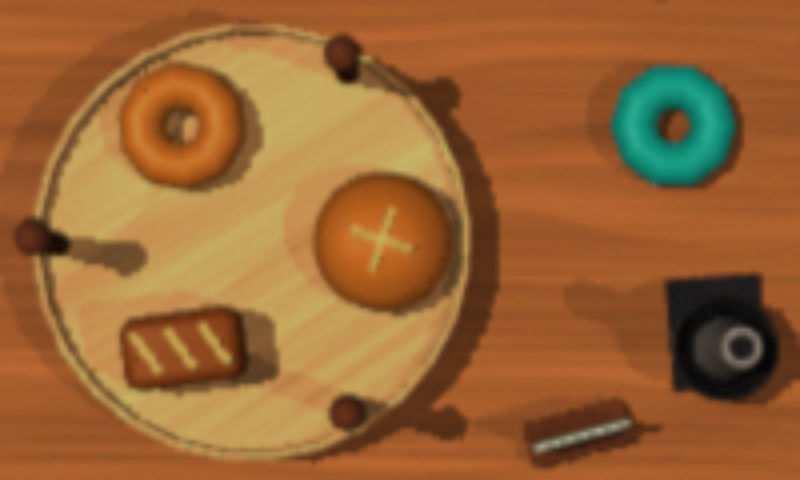

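The crop confirms it: the cross-cut round loaf is at crop (382,240), the brown ring and tin loaf are beside it, and the meter grip is at (742,345). Moving to the meter.

Call:
play_rows --pt "-0.78 -0.97 0" --pt "-0.78 -0.97 0" --pt "-0.78 -0.97 0" --pt "-0.78 -0.97 0" --pt "-0.78 -0.97 0" --pt "-0.78 -0.97 0" --pt "-0.78 -0.97 0" --pt "-0.78 -0.97 0" --spin '[0, 0, 0, 0, 0, 0, 0, 0]' --gripper '[-1, -1, -1, -1, -1, -1, -1, -1]' --grip_force 60

```text
t: 0.9
eef_pos: [0.2825, 0.2981, 0.231]
orientation: [-0.0, 0.183, 0.983, -0.0]
ft_force: [0.8, -0.7, -0.2]
grip_width: 0.998
finger_force: 0.0
```

Call:
play_rows --pt "-0.78 -0.97 0" --pt "-0.78 -0.97 0" --pt "-0.78 -0.97 0" --pt "-0.78 -0.97 0" --pt "-0.78 -0.97 0" --pt "-0.78 -0.97 0" --pt "-0.78 -0.97 0" --pt "-0.78 -0.97 0" --spin '[0, 0, 0, 0, 0, 0, 0, 0]' --gripper '[-1, -1, -1, -1, -1, -1, -1, -1]'

```text
t: 1.7
eef_pos: [0.3583, 0.0611, 0.2311]
orientation: [-0.0, 0.183, 0.983, 0.0]
ft_force: [0.9, 1.0, -0.9]
grip_width: 1.0
finger_force: 0.0
```

Call:
play_rows --pt "-0.78 -0.97 0" --pt "-0.78 -0.97 0" --pt "-0.78 -0.97 0" --pt "-0.78 -0.97 0" --pt "-0.78 -0.97 0" --pt "-0.78 -0.97 0" --pt "-0.78 -0.97 0" --pt "0 0 0" --spin '[0, 0, 0, 0, 0, 0, 0, 0]' --gripper '[-1, -1, -1, -1, -1, -1, -1, -1]'

```text
t: 2.5
eef_pos: [0.426, -0.1485, 0.2308]
orientation: [0.0, 0.184, 0.983, -0.001]
ft_force: [0.3, 0.0, 0.0]
grip_width: 1.001
finger_force: 0.0
```

Call:
play_rows --pt "-0.7 -0.94 0" --pt "-0.7 -0.94 0" --pt "0 0 0.9" --pt "0 0 0.9" --pt "0 0 0.9" --pt "0 0 0.9" --pt "0 0 0.9" --pt "0 0 0.9" --spin '[0, 0, 0, 0, 0, 0, 0, 0]' --gripper '[-1, -1, -1, -1, -1, -1, -1, -1]'

```text
t: 3.3
eef_pos: [0.44, -0.2006, 0.0953]
orientation: [-0.0, 0.183, 0.983, 0.0]
ft_force: [0.0, -1.5, 0.7]
grip_width: 0.994
finger_force: 0.0
```

Run:
```python
from h import *
p,d=snapshot("scene");cv2.imwrite("pics/g.png",cv2.resize(p[120:280,220:400],None,fx=4,fy=3.7)[:,:,::-1])
print(arm.sense()["eef_pos"])
```

```text
[ 0.43771219 -0.19920838  0.09206698]
```

View pics/g.png

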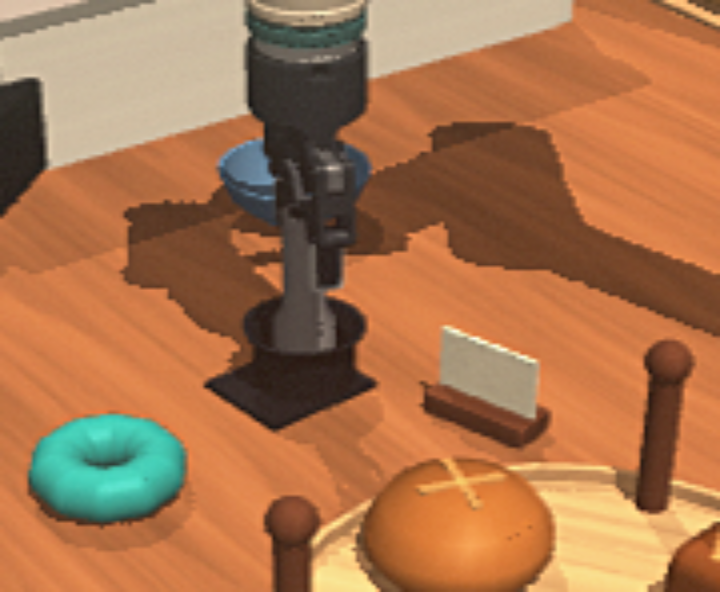

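The fingers straddle the grip at about (310,230) in the crop. A small correction, then close.

Call:
play_rows --pt "-0.22 -0.16 0" --pt "0 0 0" --pt "0 0 0" --pt "0 0 0" --pt "0 0 0" --pt "0 0 0" --pt "0 0 0" --pt "0 0 0" --spin '[0, 0, 0, 0, 0, 0, 0, 0]' --gripper '[-1, 1, 1, 1, 1, 1, 1, 1]' --grip_force 60

```text
t: 4.15
eef_pos: [0.4447, -0.2075, 0.0972]
orientation: [0.001, 0.183, 0.983, -0.0]
ft_force: [0.2, 1.0, 6.5]
grip_width: 0.32
finger_force: 58.8
```

Meter gripped at 27 mm opening. Lift it and carry it over behind the near post.

Call:
play_rows --pt "0 0 -0.9" --pt "0 0 -0.9" --pt "0 0 -0.9" --pt "0 0 -0.9" --pt "0 0 -0.9" --pt "0.47 0.92 0" --pt "0.47 0.92 0" --pt "0.47 0.92 0" --spin '[0, 0, 0, 0, 0, 0, 0, 0]' --gripper '[1, 1, 1, 1, 1, 1, 1, 1]'

```text
t: 4.95
eef_pos: [0.4354, -0.1293, 0.2084]
orientation: [-0.0, 0.183, 0.983, 0.0]
ft_force: [0.9, -0.3, -2.0]
grip_width: 0.325
finger_force: 59.3
```

Call:
play_rows --pt "0.47 0.92 0" --pt "0.47 0.92 0" --pt "0.47 0.92 0" --pt "0.47 0.92 0" --pt "0.47 0.92 0" --pt "0.47 0.92 0" --pt "0.25 0.5 0" --pt "0 0 0" --spin '[0, 0, 0, 0, 0, 0, 0, 0]' --gripper '[1, 1, 1, 1, 1, 1, 1, 1]'

```text
t: 5.75
eef_pos: [0.4176, 0.0393, 0.2084]
orientation: [-0.001, 0.182, 0.983, 0.0]
ft_force: [-0.1, -0.0, -2.1]
grip_width: 0.326
finger_force: 59.4
```

Run:
```python
from h import *
print(arm.sense()["eef_pos"],arm.sense()["grip_width"])
p,d=snapshot("scene");P=cloud("scene",d);cv2.imwrite("pics/h.png",cv2.resize(p[120:300,260:440],None,fx=3.3,fy=3.3)[:,:,::-1])
e=arm.sense()["eef_pos"];print(e)
r=np.hypot(P[...,0]-e[0],P[...,1]-e[1])
for a in np.arange(.1,.2,.01):
    q=P[(d>0)&(r<.036)&(P[...,2]>a)&(P[...,2]<a+.01)]
    if len(q)>8:print(round(a,2),len(q),q.mean(0).round(4),q[:,2].min().round(4),np.round(circ(q),4))
```

```text
[0.41762295 0.03929002 0.20838344] 0.32573262878075293
[0.41804348 0.03822207 0.20846008]
0.11 14 [0.4214 0.0529 0.1181] 0.1167 [0.4119 0.0413 0.0197]
0.12 67 [0.4241 0.0536 0.1258] 0.1201 [0.4149 0.0431 0.0189]
0.13 70 [0.4241 0.0516 0.1353] 0.1304 [0.4135 0.042  0.0194]
0.14 65 [0.4232 0.0515 0.1451] 0.1404 [0.4132 0.0412 0.0199]
0.15 64 [0.4238 0.0538 0.1552] 0.1501 [0.4152 0.043  0.0182]
0.16 80 [0.4238 0.0509 0.1654] 0.1602 [0.4151 0.0431 0.0179]
0.17 81 [0.4211 0.0491 0.1744] 0.1701 [0.4154 0.0435 0.0142]
0.18 47 [0.4205 0.0488 0.1848] 0.1801 [0.4145 0.0429 0.0125]
0.19 49 [0.4202 0.0496 0.1947] 0.19 [0.4146 0.0433 0.0122]
```

View pics/h.png

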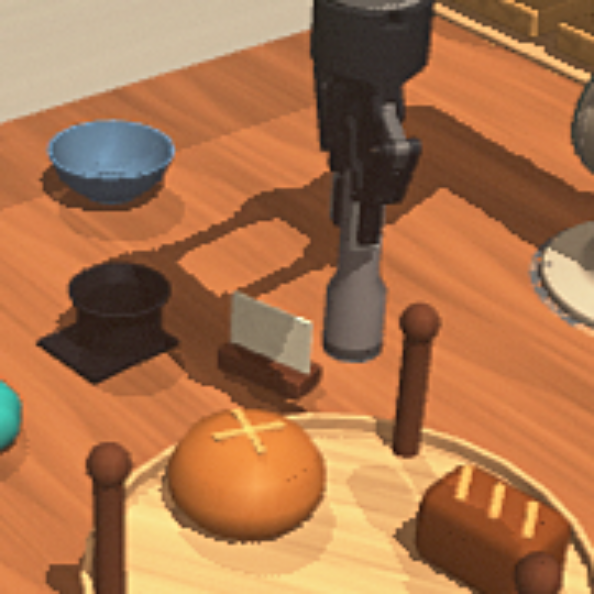

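The meter hangs upright at crop (355,300), trailing the post at (410,370), clear of loaf and card. Working out the push rows.

```bash
cat >> h.py <<'E'
C=np.array([.5215,.161])
TX=np.array([-.9331,.3595]);TY=np.array([.3595,.9331])
def rows(p0,pts):
    out=[];p=np.array(p0,float)
    for q in pts:
        a=np.round([(q-p)@TX/.025,(q-p)@TY/.025],2);out.append([*a.tolist(),0]);p=p+.025*(a[0]*TX+a[1]*TY)
    return out,p
E
python3 - <<'E'
from h import *
dl=[0,.015,.02,.025,.03,.04,.05,.06,.07,.08,.09,.1,.105,.11,.11,.11,.07,.03]
ph=np.radians(-133)-np.cumsum(dl)
o,p=rows([.4184,.0374],[C+.152*np.array([np.cos(a),np.sin(a)]) for a in ph])
print(o[:8]);print(o[8:16]);print(o[16:],p,np.degrees(ph[-1]))
E
```

```text
[[0.2, 0.46, 0], [0.08, 0.03, 0], [0.12, 0.05, 0], [0.13, 0.06, 0], [0.17, 0.08, 0], [0.21, 0.12, 0], [0.26, 0.15, 0], [0.31, 0.21, 0]]
[[0.33, 0.26, 0], [0.36, 0.32, 0], [0.38, 0.4, 0], [0.37, 0.48, 0], [0.34, 0.54, 0], [0.29, 0.61, 0], [0.22, 0.63, 0], [0.15, 0.65, 0]]
[[0.06, 0.42, 0], [0.01, 0.18, 0]] [0.37610265 0.2050605 ] -196.8847941570868
```

Call:
play_rows --pt "0.2 0.46 0" --pt "0.08 0.03 0" --pt "0.12 0.05 0" --pt "0.13 0.06 0" --pt "0.17 0.08 0" --pt "0.21 0.12 0" --pt "0.26 0.15 0" --pt "0.31 0.21 0" --spin '[0, 0, 0, 0, 0, 0, 0, 0]' --gripper '[1, 1, 1, 1, 1, 1, 1, 1]'

```text
t: 6.6
eef_pos: [0.3941, 0.0785, 0.2088]
orientation: [0.0, 0.183, 0.983, -0.0]
ft_force: [-0.0, 0.1, -1.4]
grip_width: 0.325
finger_force: 59.5
```

Call:
play_rows --pt "0.33 0.26 0" --pt "0.36 0.32 0" --pt "0.38 0.4 0" --pt "0.37 0.48 0" --pt "0.34 0.54 0" --pt "0.29 0.61 0" --pt "0.22 0.63 0" --pt "0.15 0.65 0" --spin '[0, 0, 0, 0, 0, 0, 0, 0]' --gripper '[1, 1, 1, 1, 1, 1, 1, 1]'

```text
t: 7.4
eef_pos: [0.3715, 0.1923, 0.2088]
orientation: [-0.0, 0.182, 0.983, 0.0]
ft_force: [0.3, -0.2, -0.8]
grip_width: 0.327
finger_force: 59.5
```

Call:
play_rows --pt "0.06 0.42 -0.3" --pt "0 0.15 -0.4" --spin '[0, 0]' --gripper '[1, 1]'

```text
t: 7.6
eef_pos: [0.3758, 0.2058, 0.2266]
orientation: [-0.0, 0.182, 0.983, -0.0]
ft_force: [-1.5, -0.1, -1.5]
grip_width: 0.333
finger_force: 59.5
```

```bash
cat >> h.py <<'E'
def loaf(n="top"):
    """angle of the round loaf, tracking posts (dark, z>.135) with the top camera"""
    t=arm.sense()["t"];p,d=snapshot(n);P=cloud(n,d)
    r=np.hypot(P[...,0]-C[0],P[...,1]-C[1])
    k,l,s,ce=cv2.connectedComponentsWithStats(((d>0)&(r<.175)&(r>.125)&(P[...,2]>.125)&(P[...,2]<.182)&(p.sum(-1)<330)).astype(np.uint8))
    A=[]
    for i in range(1,k):
        q=P[l==i]
        if 25<s[i,4]<400:A.append((round(float(np.degrees(np.arctan2(q[:,1].mean()-C[1],q[:,0].mean()-C[0]))),1),int(s[i,4])))
    h=cv2.cvtColor(p,cv2.COLOR_RGB2HSV)
    m=(d>0)&(r<.17)&(P[...,2]>.06)&(P[...,2]<.125)&(h[...,1]>110)
    k,l,s,ce=cv2.connectedComponentsWithStats(m.astype(np.uint8));L=[]
    for i in range(1,k):
        if s[i,4]>150:
            q=P[l==i];L.append((int(s[i,4]),q.mean(0).round(3).tolist(),round(float(np.degrees(np.arctan2(q[:,1].mean()-C[1],q[:,0].mean()-C[0]))),1)))
    return t,A,L,p
E
python3 - <<'E'
from h import *
for n in("top","scene","top","scene"):
    t,A,L,p=loaf(n);print(n,t,"posts",A,"loaves",L)
s=arm.sense();print(s["eef_pos"],s["ft_force"],s["grip_width"])
E
```

```text
top 7.6 posts [(21.4, 71), (-98.0, 70)] loaves [(722, [0.603, 0.097, 0.075], -38.3), (569, [0.538, 0.253, 0.097], 79.9), (975, [0.427, 0.125, 0.09], -159.0)]
scene 7.65 posts [(-100.4, 173), (157.6, 314), (135.9, 217), (20.3, 244)] loaves [(198, [0.495, 0.018, 0.093], -100.3), (1398, [0.44, 0.148, 0.086], -170.9), (1011, [0.606, 0.098, 0.074], -36.7), (244, [0.413, 0.267, 0.093], 135.9), (1314, [0.555, 0.268, 0.091], 72.4), (262, [0.67, 0.216, 0.094], 20.4)]
top 7.7 posts [(15.0, 71), (-104.3, 67), (133.5, 38)] loaves [(726, [0.596, 0.088, 0.075], -44.5), (566, [0.548, 0.251, 0.097], 73.5), (980, [0.424, 0.135, 0.09], -165.1)]
scene 7.75 posts [(-106.8, 171), (158.3, 323), (129.5, 224), (14.2, 238)] loaves [(195, [0.479, 0.023, 0.093], -107.0), (1413, [0.437, 0.159, 0.086], -178.4), (974, [0.596, 0.091, 0.074], -43.4), (244, [0.425, 0.278, 0.093], 129.5), (1367, [0.565, 0.264, 0.091], 67.1), (270, [0.674, 0.2, 0.094], 14.2)]
[0.37641059 0.20441475 0.22682481] [-0.45611058  0.05123468 -0.86984528] 0.3216511435464442
```

The display turns clockwise at about 1.11 rad/s. Now plan the tracking over the round loaf.

```bash
cat > tr.py <<'E'
from h import *
import json,sys
S=json.load(open("s.json")) if __import__("os").path.exists("s.json") else {"obs":[[7.6,-69.6],[7.7,-75.9]],"p":[.3762,.2047],"t":7.8}
def model():
    o=np.array(S["obs"]);t=o[:,0]-o[-1,0]
    if -t[0]>2: c=np.polyfit(t,o[:,1],2)
    else:
        a=np.degrees(.085)/2; b=np.polyfit(t,o[:,1]-a*t*t,1); c=np.array([a,*b])
    return lambda T:np.polyval(c,np.asarray(T)-o[-1,0]),np.polyval(np.polyder(c),0)
f,w=model()
if len(sys.argv)>1:
    t,A,L,p=loaf("top");pr=f(t);c=[]
    for a,n in A:
        r=a-91.2;e=(r-pr+60)%120-60
        if abs(e)<12 and n>50:c.append(pr+e)
    print("res",np.round(np.array(c)-pr,1))
    if c:S["obs"].append([t,float(np.mean(c))])
    s=arm.sense();S["t"]=s["t"];g=f(s["t"])-89.3
    lp=C+.1*np.array([np.cos(np.radians(g)),np.sin(np.radians(g))])
    print("tcp",s["eef_pos"],"err mm",((s["eef_pos"][:2]-lp)*1e3).round(1),"cmd-meas",((np.array(S["p"])-s["eef_pos"][:2])*1e3).round(1),"F",s["ft_force"].round(1))
    b=[x for x in L if x[0]>400];print("blobs",b)
    f,w=model()
T=S["t"]+.1*np.arange(1,9)
g=np.radians(f(T+.03)-89.3)
lp=C+.1*np.c_[np.cos(g),np.sin(g)]+[.002,-.002]
k=np.clip((np.arange(1,9))/5,0,1)[:,None]; k=k*k*(3-2*k)
o,p=rows(S["p"],np.array(S["p"])*(1-k)+lp*k if len(sys.argv)<2 else lp)
print("t",S["t"],"w rad/s",np.radians(w).round(3));print(o)
S["p"]=p.tolist();json.dump(S,open("s.json","w"))
E
python3 tr.py
```

```text
t 7.8 w rad/s -1.095
[[-0.25, -0.11, 0], [-0.56, -0.12, 0], [-0.62, 0.08, 0], [-0.51, 0.31, 0], [-0.22, 0.44, 0], [-0.04, 0.41, 0], [-0.08, 0.41, 0], [-0.13, 0.39, 0]]
```

Call:
play_rows --pt "-0.25 -0.11 0" --pt "-0.56 -0.12 0" --pt "-0.62 0.08 0" --pt "-0.51 0.31 0" --pt "-0.22 0.44 0" --pt "-0.04 0.41 0" --pt "-0.08 0.41 0" --pt "-0.13 0.39 0" --spin '[0, 0, 0, 0, 0, 0, 0, 0]' --gripper '[1, 1, 1, 1, 1, 1, 1, 1]'

```text
t: 8.6
eef_pos: [0.4488, 0.2265, 0.2261]
orientation: [-0.0, 0.182, 0.983, 0.0]
ft_force: [0.0, 0.1, -1.7]
grip_width: 0.326
finger_force: 59.5
```

```bash
python3 tr.py 1
```

```text
res [-0.7 -0.8  0. ]
tcp [0.45023298 0.22769817 0.22620659] err mm [ 2.3 -1. ] cmd-meas [-1.5 -2.4] F [ 1.1  1.3 -0.7]
blobs [(563, [0.612, 0.19, 0.097], 17.6), (733, [0.505, 0.059, 0.075], -99.0)]
t 8.65 w rad/s -1.028
[[-0.27, 0.58, 0], [-0.22, 0.34, 0], [-0.24, 0.31, 0], [-0.28, 0.29, 0], [-0.3, 0.25, 0], [-0.32, 0.23, 0], [-0.34, 0.18, 0], [-0.35, 0.16, 0]]
```

Call:
play_rows --pt "-0.27 0.58 0" --pt "-0.22 0.34 0" --pt "-0.24 0.31 0" --pt "-0.28 0.29 0" --pt "-0.3 0.25 0" --pt "-0.32 0.23 0" --pt "-0.34 0.18 0" --pt "-0.35 0.16 0" --spin '[0, 0, 0, 0, 0, 0, 0, 0]' --gripper '[1, 1, 1, 1, 1, 1, 1, 1]'

```text
t: 9.45
eef_pos: [0.5248, 0.2589, 0.2263]
orientation: [-0.0, 0.183, 0.983, -0.0]
ft_force: [-1.0, 0.3, -2.2]
grip_width: 0.326
finger_force: 59.6
```

```bash
python3 tr.py 1
```

```text
res [-1.2 -0.7]
tcp [0.52672342 0.25892147 0.22618847] err mm [ 3.1 -2.1] cmd-meas [-2.9  0.1] F [ 1.8 -0.5 -1. ]
blobs [(555, [0.604, 0.111, 0.097], -31.3), (735, [0.434, 0.106, 0.074], -147.8)]
t 9.5 w rad/s -0.964
[[-0.6, 0.18, 0], [-0.37, 0.06, 0], [-0.37, 0.02, 0], [-0.37, -0.01, 0], [-0.37, -0.04, 0], [-0.35, -0.08, 0], [-0.35, -0.1, 0], [-0.33, -0.14, 0]]
```

Call:
play_rows --pt "-0.6 0.18 0" --pt "-0.37 0.06 0" --pt "-0.37 0.02 0" --pt "-0.37 -0.01 0" --pt "-0.37 -0.04 0" --pt "-0.35 -0.08 0" --pt "-0.35 -0.1 0" --pt "-0.33 -0.14 0" --spin '[0, 0, 0, 0, 0, 0, 0, 0]' --gripper '[1, 1, 1, 1, 1, 1, 1, 1]'

```text
t: 10.3
eef_pos: [0.596, 0.2279, 0.2263]
orientation: [0.0, 0.183, 0.983, 0.0]
ft_force: [-0.4, -0.5, -0.8]
grip_width: 0.326
finger_force: 59.6
```

```bash
python3 tr.py 1
```

```text
res [-1.6 -1.4 -1. ]
tcp [0.59723349 0.22665196 0.22621966] err mm [ 2.6 -2.6] cmd-meas [-1.8  1.8] F [ 1.4 -0.9 -1.9]
blobs [(547, [0.544, 0.066, 0.098], -76.9)]
t 10.35 w rad/s -0.923
[[-0.56, -0.32, 0], [-0.29, -0.21, 0], [-0.27, -0.24, 0], [-0.24, -0.27, 0], [-0.22, -0.28, 0], [-0.19, -0.29, 0], [-0.16, -0.31, 0], [-0.14, -0.32, 0]]
```

Call:
play_rows --pt "-0.56 -0.32 0" --pt "-0.29 -0.21 0" --pt "-0.27 -0.24 0" --pt "-0.24 -0.27 0" --pt "-0.22 -0.28 0" --pt "-0.19 -0.29 0" --pt "-0.16 -0.31 0" --pt "-0.14 -0.32 0" --spin '[0, 0, 0, 0, 0, 0, 0, 0]' --gripper '[1, 1, 1, 1, 1, 1, 1, 1]'

```text
t: 11.15
eef_pos: [0.6236, 0.1569, 0.2263]
orientation: [-0.0, 0.183, 0.983, 0.0]
ft_force: [0.2, -0.4, -0.7]
grip_width: 0.325
finger_force: 59.6
```

```bash
python3 tr.py 1
```

```text
res [-0.4  0. ]
tcp [0.6236181  0.15526618 0.22636058] err mm [ 2.2 -2.6] cmd-meas [-0.1  2.4] F [-0.1 -1.2 -1.5]
blobs [(483, [0.473, 0.074, 0.098], -118.9)]
t 11.2 w rad/s -0.869
[[-0.15, -0.51, 0], [-0.06, -0.33, 0], [-0.03, -0.34, 0], [-0.0, -0.34, 0], [0.02, -0.33, 0], [0.05, -0.33, 0], [0.08, -0.32, 0], [0.1, -0.3, 0]]
```

Call:
play_rows --pt "-0.15 -0.51 0" --pt "-0.06 -0.33 0" --pt "-0.03 -0.34 0" --pt "0 -0.34 0" --pt "0.02 -0.33 0" --pt "0.05 -0.33 0" --pt "0.08 -0.32 0" --pt "0.1 -0.3 0" --spin '[0, 0, 0, 0, 0, 0, 0, 0]' --gripper '[1, 1, 1, 1, 1, 1, 1, 1]'

```text
t: 12.0
eef_pos: [0.5978, 0.0918, 0.2263]
orientation: [0.0, 0.183, 0.983, 0.0]
ft_force: [-0.4, -0.4, -1.6]
grip_width: 0.325
finger_force: 59.6
```

```bash
python3 tr.py 1
python3 - <<'E'
from h import *
p,d=snapshot("scene");cv2.imwrite("pics/t.png",cv2.resize(p[120:370,230:480],None,fx=2.4,fy=2.4)[:,:,::-1])
E
```

```text
res [0.1 0.1]
tcp [0.59671971 0.09086924 0.22640571] err mm [ 1.8 -2.3] cmd-meas [1.4 1.5] F [-2.1 -0.7 -1.8]
blobs [(729, [0.539, 0.261, 0.074], 79.8)]
t 12.05 w rad/s -0.811
[[0.2, -0.44, 0], [0.16, -0.27, 0], [0.17, -0.26, 0], [0.2, -0.25, 0], [0.21, -0.22, 0], [0.23, -0.21, 0], [0.24, -0.19, 0], [0.26, -0.16, 0]]
```

View pics/t.png

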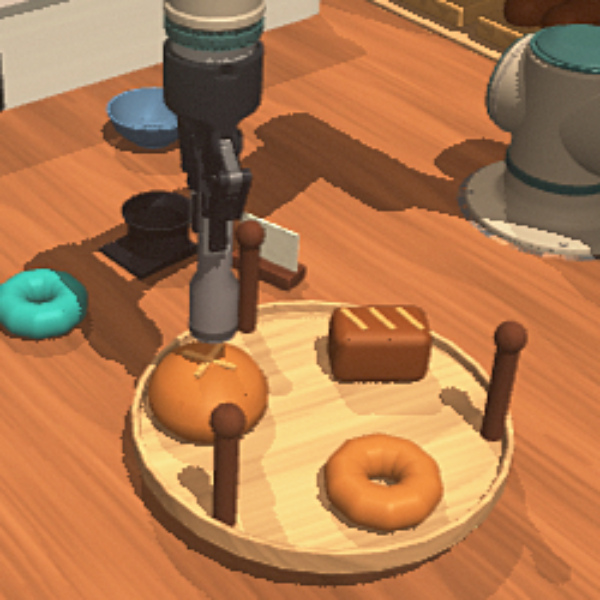

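The lens at crop (214,336) hovers right above the loaf's cross at (210,362), with no contact. Carrying on.

Call:
play_rows --pt "0.26 -0.54 0" --pt "0.18 -0.26 0" --pt "0.18 -0.26 0" --pt "0.2 -0.25 0" --pt "0.21 -0.22 0" --pt "0.23 -0.21 0" --pt "0.24 -0.19 0" --pt "0.26 -0.16 0" --spin '[0, 0, 0, 0, 0, 0, 0, 0]' --gripper '[1, 1, 1, 1, 1, 1, 1, 1]'

```text
t: 12.9
eef_pos: [0.5378, 0.0593, 0.2263]
orientation: [0.0, 0.183, 0.983, 0.0]
ft_force: [-0.6, 0.3, -1.2]
grip_width: 0.324
finger_force: 59.6
```

```bash
python3 - <<'E'
import json
from h import *
S=json.load(open("s.json"));S["p"]=(np.array(S["p"])+.025*(.09*TX-.1*TY)).tolist();json.dump(S,open("s.json","w"))
E
python3 tr.py 1
```

```text
res [-1.  -1.  -0.4]
tcp [0.53621545 0.05923651 0.22637131] err mm [ 2.1 -2.6] cmd-meas [ 2. -0.] F [-0.9  0.1 -1.6]
blobs [(729, [0.601, 0.225, 0.075], 38.7), (507, [0.433, 0.2, 0.098], 156.3)]
t 12.95 w rad/s -0.758
[[0.48, -0.19, 0], [0.28, -0.11, 0], [0.28, -0.08, 0], [0.29, -0.05, 0], [0.29, -0.04, 0], [0.28, -0.02, 0], [0.29, 0.01, 0], [0.28, 0.02, 0]]
```

Call:
play_rows --pt "0.48 -0.19 0" --pt "0.28 -0.11 0" --pt "0.28 -0.08 0" --pt "0.29 -0.05 0" --pt "0.29 -0.04 0" --pt "0.28 -0.02 0" --pt "0.29 0.01 0" --pt "0.28 0.02 0" --spin '[0, 0, 0, 0, 0, 0, 0, 0]' --gripper '[1, 1, 1, 1, 1, 1, 1, 1]'

```text
t: 13.75
eef_pos: [0.4761, 0.0712, 0.2263]
orientation: [0.0, 0.183, 0.983, 0.0]
ft_force: [-0.4, -0.7, -0.5]
grip_width: 0.327
finger_force: 59.6
```

```bash
python3 tr.py 1
```

```text
res [-0.8 -1. ]
tcp [0.47478684 0.0716969  0.22629871] err mm [ 1.5 -1.7] cmd-meas [ 1.7 -1. ] F [-1.   0.3 -1.8]
blobs [(729, [0.624, 0.166, 0.075], 2.7), (560, [0.472, 0.241, 0.098], 121.8)]
t 13.8 w rad/s -0.71
[[0.46, 0.08, 0], [0.26, 0.08, 0], [0.26, 0.09, 0], [0.25, 0.11, 0], [0.24, 0.13, 0], [0.23, 0.13, 0], [0.22, 0.16, 0], [0.21, 0.16, 0]]
```

Call:
play_rows --pt "0.46 0.08 0" --pt "0.26 0.08 0" --pt "0.26 0.09 0" --pt "0.25 0.11 0" --pt "0.24 0.13 0" --pt "0.23 0.13 0" --pt "0.22 0.16 0" --pt "0.21 0.16 0" --spin '[0, 0, 0, 0, 0, 0, 0, 0]' --gripper '[1, 1, 1, 1, 1, 1, 1, 1]'

```text
t: 14.6
eef_pos: [0.4351, 0.1125, 0.2263]
orientation: [0.0, 0.183, 0.983, 0.0]
ft_force: [-0.0, 0.4, -1.7]
grip_width: 0.322
finger_force: 59.6
```

```bash
python3 tr.py 1
```

```text
res [-1.  -0.7 -0.6]
tcp [0.43447369 0.11326186 0.22629603] err mm [ 1.7 -1.7] cmd-meas [ 0.8 -1.5] F [-1.2  1.  -1.8]
blobs [(724, [0.61, 0.108, 0.075], -31.1), (563, [0.526, 0.255, 0.097], 87.2)]
t 14.65 w rad/s -0.661
[[0.3, 0.3, 0], [0.17, 0.19, 0], [0.16, 0.21, 0], [0.14, 0.21, 0], [0.13, 0.21, 0], [0.11, 0.22, 0], [0.1, 0.23, 0], [0.08, 0.23, 0]]
```

Call:
play_rows --pt "0.3 0.3 0" --pt "0.17 0.19 0" --pt "0.16 0.21 0" --pt "0.14 0.21 0" --pt "0.13 0.21 0" --pt "0.11 0.22 0" --pt "0.1 0.23 0" --pt "0.08 0.23 0" --spin '[0, 0, 0, 0, 0, 0, 0, 0]' --gripper '[1, 1, 1, 1, 1, 1, 1, 1]'

```text
t: 15.45
eef_pos: [0.4238, 0.1652, 0.2263]
orientation: [0.0, 0.183, 0.983, 0.0]
ft_force: [0.1, 0.0, -2.0]
grip_width: 0.33
finger_force: 59.6
```

Call:
play_rows --pt "0.06 0.2 -0.5" --pt "0.03 0.1 -0.8" --pt "0 0 -0.8" --pt "0 0 -0.6" --pt "0 0 0" --pt "0 0 0" --spin '[0, 0, 0, 0, 0, 0]' --gripper '[1, 1, 1, 1, 1, 1]'

```text
t: 16.05
eef_pos: [0.4243, 0.1726, 0.2935]
orientation: [-0.0, 0.183, 0.983, 0.0]
ft_force: [0.1, 0.1, -2.7]
grip_width: 0.322
finger_force: 59.6
```

Run:
```python
from h import *
e=arm.sense()["eef_pos"];g=np.array([.4435,-.2075])-e[:2]
print(e,g@TX/.025,g@TY/.025,arm.sense()["t"])
```

```text
[0.42430844 0.17257925 0.29346165] -6.181845225779878 -13.910103214843094 16.05
```

Call:
play_rows --pt "-0.39 -0.87 0" --pt "-0.39 -0.87 0" --pt "-0.39 -0.87 0" --pt "-0.39 -0.87 0" --pt "-0.39 -0.87 0" --pt "-0.39 -0.87 0" --pt "-0.39 -0.87 0" --pt "-0.39 -0.87 0" --spin '[0, 0, 0, 0, 0, 0, 0, 0]' --gripper '[1, 1, 1, 1, 1, 1, 1, 1]'

```text
t: 16.85
eef_pos: [0.4339, -0.0187, 0.2924]
orientation: [-0.001, 0.183, 0.983, 0.0]
ft_force: [0.4, -0.9, -2.0]
grip_width: 0.322
finger_force: 59.6
```

Call:
play_rows --pt "-0.39 -0.87 0" --pt "-0.39 -0.87 0" --pt "-0.39 -0.87 0" --pt "-0.39 -0.87 0" --pt "-0.39 -0.87 0" --pt "-0.39 -0.87 0" --pt "-0.39 -0.87 0" --pt "-0.39 -0.87 0" --spin '[0, 0, 0, 0, 0, 0, 0, 0]' --gripper '[1, 1, 1, 1, 1, 1, 1, 1]'

```text
t: 17.65
eef_pos: [0.4442, -0.2089, 0.2922]
orientation: [-0.001, 0.183, 0.983, 0.001]
ft_force: [0.7, -0.0, -1.3]
grip_width: 0.327
finger_force: 59.6
```

Call:
play_rows --pt "0 0 0.9" --pt "0 0 0.9" --pt "0 0 0.9" --pt "0 0 0.9" --pt "0 0 0.5" --pt "0 0 0" --pt "0 0 0" --spin '[0, 0, 0, 0, 0, 0, 0]' --gripper '[1, 1, 1, 1, 1, 1, 1]'

```text
t: 18.35
eef_pos: [0.4446, -0.2081, 0.1907]
orientation: [-0.001, 0.183, 0.983, 0.0]
ft_force: [-0.3, -0.3, -0.9]
grip_width: 0.322
finger_force: 59.8
```

Run:
```python
from h import *
e=arm.sense()["eef_pos"];print(e)
for n in ("scene","top"):
    p,d=snapshot(n);P=cloud(n,d);r=np.hypot(P[...,0]-.4415,P[...,1]+.205)
    q=P[(d>0)&(r<.06)&(P[...,2]>.04)&(P[...,2]<.056)];print(n,"stand",np.round(circ(q),4),len(q))
    for a in (.09,.1,.11):
        q=P[(d>0)&(r<.05)&(P[...,2]>a)&(P[...,2]<a+.01)]
        if len(q)>8:print(a,len(q),q[:,2].min(),np.round(circ(q),4))
```

```text
[ 0.44456446 -0.20813707  0.1906516 ]
scene stand [ 0.4408 -0.2035  0.0375] 278
0.1 47 0.1013470053101957 [ 0.4411 -0.2044  0.0192]
0.11 50 0.11004435344494823 [ 0.4421 -0.2019  0.017 ]
top stand [ 0.442  -0.2068  0.0375] 82
```

The meter is centred over the stand to within about 1 mm. Lowering.

Call:
play_rows --pt "0 0 0.8" --pt "0 0 0.8" --pt "0 0 0.8" --pt "0 0 0.8" --pt "0 0 0.35" --pt "0 0 0.15" --pt "0 0 0" --pt "0 0 0" --spin '[0, 0, 0, 0, 0, 0, 0, 0]' --gripper '[1, 1, 1, 1, 1, 1, 1, 1]'

```text
t: 19.25
eef_pos: [0.4456, -0.2088, 0.0997]
orientation: [0.001, 0.183, 0.983, -0.0]
ft_force: [0.1, -0.4, -0.7]
grip_width: 0.319
finger_force: 59.8
```

Call:
play_rows --pt "0 0 0.06" --pt "0 0 0.06" --pt "0 0 0" --pt "0 0 0" --spin '[0, 0, 0, 0]' --gripper '[1, 1, 1, 1]'

```text
t: 19.65
eef_pos: [0.4456, -0.2087, 0.0972]
orientation: [0.001, 0.183, 0.983, -0.0]
ft_force: [-0.7, -0.1, 4.8]
grip_width: 0.325
finger_force: 60.8
```

Contact with the floor. Open slowly by hand-width, then fully, and rise.

Call:
play_rows --pt "0 0 0" --pt "0 0 0" --pt "0 0 0" --pt "0 0 0" --pt "0 0 0" --pt "0 0 0" --pt "0 0 0" --pt "0 0 0" --spin '[0, 0, 0, 0, 0, 0, 0, 0]' --gripper '[0.3, 0.2, 0, -0.3, -0.6, -1, -1, -1]'

```text
t: 20.45
eef_pos: [0.4449, -0.2083, 0.0957]
orientation: [-0.0, 0.183, 0.983, 0.0]
ft_force: [0.4, 0.2, 0.7]
grip_width: 0.999
finger_force: 0.0
```

Call:
play_rows --pt "0 0 -0.4" --pt "0 0 -0.8" --pt "0 0 -0.9" --pt "0 0 -0.9" --pt "0 0 -0.9" --pt "0 0 -0.9" --pt "0 0 -0.4" --pt "0 0 0" --spin '[0, 0, 0, 0, 0, 0, 0, 0]' --gripper '[-1, -1, -1, -1, -1, -1, -1, -1]'

```text
t: 21.25
eef_pos: [0.4456, -0.2089, 0.2275]
orientation: [0.002, 0.183, 0.983, -0.001]
ft_force: [0.3, -0.0, -0.2]
grip_width: 0.998
finger_force: 0.0
```

Run:
```python
from h import *
p,d=snapshot("scene");P=cloud("scene",d)
cv2.imwrite("pics/e.png",cv2.resize(p[60:360,200:500],None,fx=2,fy=2)[:,:,::-1])
r=np.hypot(P[...,0]-.4415,P[...,1]+.205)
for a,b in((.04,.056),(.075,.105),(.105,.134),(.134,.15)):
    q=P[(d>0)&(r<.06)&(P[...,2]>a)&(P[...,2]<b)];print(a,len(q),np.round(circ(q),4),q[:,2].max())
s=arm.sense();print(s["t"],s["eef_pos"],s["ft_force"])
t,A,L,p=loaf();print(A,L)
```

```text
0.04 280 [ 0.4393 -0.2053  0.034 ] 0.055910956666254785
0.075 108 [ 0.4427 -0.2044  0.012 ] 0.1047717506053203
0.105 110 [ 0.4432 -0.2037  0.0113] 0.1338277639154619
0.134 71 [ 0.442  -0.2046  0.011 ] 0.1454492273127151
21.3 [ 0.44493687 -0.20839276  0.22616511] [0.13039022 1.13593127 0.29484468]
[(-47.2, 70), (72.7, 72), (-166.7, 71)] [(963, [0.62, 0.179, 0.09], 10.1), (538, [0.491, 0.069, 0.098], -108.3), (735, [0.452, 0.235, 0.075], 133.5)]
```

View pics/e.png

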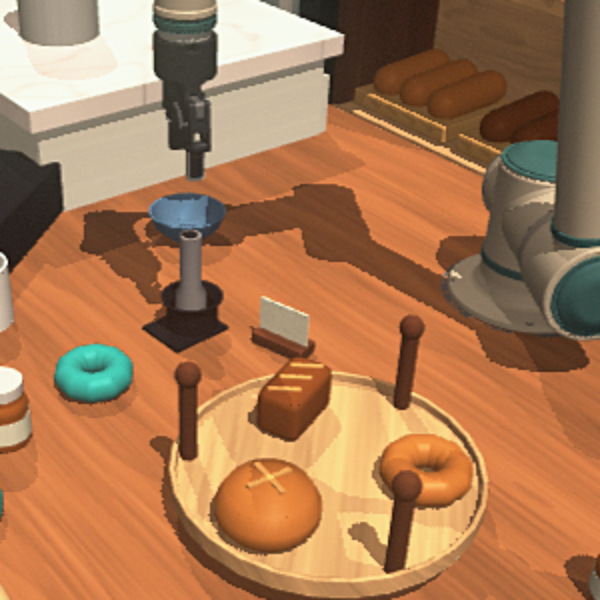

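The meter stands upright in its stand at crop (190,270). The gripper is clear and the loaves are in place. Handing in.

```bash
python3 -c "
from plant import arm
print(arm.job_done())"
```

```text
the job is handed in; nothing more can be done
None
```

I handed the job in at about 21 s: the display was set turning at about 1.1 rad/s, the lens followed the round loaf about 35 mm above it for roughly 7 s, and the meter is back upright in its stand and released; the simulator gave no pass/fail verdict.

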